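# Tip the sorted beads into the caddy and hold the caddy up

### The job

Pick up the white bead tray by its upright wooden grip, tip its four beads over its open end into the wooden caddy, and set the empty tray back down flat on the wooden board. Then take the caddy by the green grip in its middle, lift it about 10 cm clear of the table with all the beads inside, and finish while still holding it there, steady and level; leave the jar, the bowl and the spool where they stand.

Things in the scene. Friction and masses are not known exactly. Their poses are not given: they have to be found in the camera images.
- board: brown wooden board fixed to the table, 240 x 200 x 18 mm (x, y, z); origin at the centre of its underside, its top 18 mm above the table. The tray starts on it.
- tray: white tray, 0.15 kg, lying on the board; 120 mm long (x), 90 wide (y), 72 at its open -x end, which faces roughly towards the robot. Floor 4 mm thick; walls 16 mm high, 4 thick on the other three sides. Origin at the centre of its underside, z up. The beads lie loose before the grip, start to slide when the open end is tipped down 17 to 28 degrees and leave readily at 45
- tray_grip (a point): point in the tray's upright wooden grip, 46 mm above the tray's underside, at x = +43 mm of the tray, axes as the tray's. The grip is 34 mm long (x), 12 mm thick (y), its top 68 mm above the underside; pinch it across y
- tray_spout (a point): middle of the open end's edge on the tray's floor, at x = -60 mm, 4 mm above the underside; axes as the tray's
- caddy: loose light wooden caddy, 0.35 kg, on the table; 150 (x) x 120 (y) mm, walls 42 mm high and 5 thick, floor 5 thick, open on top. An upright middle board, 12 mm thick (x), 54 mm high, spans y and parts it into two bins of 64 x 110 mm at +x and -x, its x lying roughly sideways; beads may lie in either. Origin at the centre of the underside, z up
- caddy_grip (a point): point in the caddy's green grip, 68 mm above the underside, over the caddy's centre, axes as the caddy's. The grip stands on the middle board: 12 mm thick (x), 70 mm long (y), its top 87 mm above the underside; pinch it across x
- bead1: red disc bead, 20 mm across and 14 mm thick, with a dark hole in both faces, 12 g; origin at its centre, z along its axis; starts on the tray
- bead2: blue disc bead, 20 mm across and 14 mm thick, with a dark hole in both faces, 12 g; origin at its centre, z along its axis; starts on the tray
- bead3: orange disc bead, 20 mm across and 14 mm thick, with a dark hole in both faces, 12 g; origin at its centre, z along its axis; starts on the tray
- bead4: green disc bead, 20 mm across and 14 mm thick, with a dark hole in both faces, 12 g; origin at its centre, z along its axis; starts on the tray
- jar: closed paint jar with a white lid, 56 mm across, 80 mm high; origin at the centre of its underside; to be left alone
- bowl: terracotta bowl, 84 mm across, 35 mm high; origin at the centre of its underside; to be left alone
- spool: wooden thread spool with black thread, 40 mm across, 50 mm high; origin at the centre of its underside; to be left alone
Things that resemble listed ones, but are neither listed nor needed, are in the scene too. There is more than one size of the caddy; the job needs the largest.

How it is judged:
On the way, in this order (a step that is already met when the one before it is completed fails the run):
1. the tray is lifted off the board by the gripper (height (world z) of tray above 0.05 m and contact force between the fingers and tray above 1 N), for 0.2 s.
2. the beads have been tipped from the held tray: all four lie in the caddy (x of bead1 in the frame of caddy between -0.071 and 0.071 m and y of bead1 in the frame of caddy between -0.056 and 0.056 m and z of bead1 in the frame of caddy between 0 and 0.045 m and x of bead2 in the frame of caddy between -0.071 and 0.071 m and y of bead2 in the frame of caddy between -0.056 and 0.056 m and z of bead2 in the frame of caddy between 0 and 0.045 m and x of bead3 in the frame of caddy between -0.071 and 0.071 m and y of bead3 in the frame of caddy between -0.056 and 0.056 m and z of bead3 in the frame of caddy between 0 and 0.045 m and x of bead4 in the frame of caddy between -0.071 and 0.071 m and y of bead4 in the frame of caddy between -0.056 and 0.056 m and z of bead4 in the frame of caddy between 0 and 0.045 m and contact force between the fingers and tray above 1 N), for 0.3 s.
3. the tray is back on the board, flat and let go (contact force between tray and board above 0.4 N and angle between tray's own z axis and vertical below 0.06 rad and contact force between the fingers and tray below 0.1 N and linear speed of tray below 0.02 m/s), for 0.2 s.
At the end, for the whole second after the job is handed in: the caddy is held with its underside 60 to 200 mm above the table, within 0.12 rad of level, slower than 30 mm/s and 0.15 rad/s, touching only fingers and beads; all four beads are inside; the tray rests free on the board, within 0.06 rad of flat (all of step 3 and height (world z) of caddy between 0.06 and 0.2 m and angle between caddy's own z axis and vertical below 0.12 rad and contact force between the fingers and caddy above 1 N and linear speed of caddy below 0.03 m/s and angular speed of caddy below 0.15 rad/s and contact force between caddy and board below 0.1 N and contact force between caddy and tray below 0.1 N and contact force between caddy and jar below 0.1 N and contact force between caddy and bowl below 0.1 N and contact force between caddy and spool below 0.1 N and x of bead1 in the frame of caddy between -0.071 and 0.071 m and y of bead1 in the frame of caddy between -0.056 and 0.056 m and z of bead1 in the frame of caddy between 0 and 0.045 m and x of bead2 in the frame of caddy between -0.071 and 0.071 m and y of bead2 in the frame of caddy between -0.056 and 0.056 m and z of bead2 in the frame of caddy between 0 and 0.045 m and x of bead3 in the frame of caddy between -0.071 and 0.071 m and y of bead3 in the frame of caddy between -0.056 and 0.056 m and z of bead3 in the frame of caddy between 0 and 0.045 m and x of bead4 in the frame of caddy between -0.071 and 0.071 m and y of bead4 in the frame of caddy between -0.056 and 0.056 m and z of bead4 in the frame of caddy between 0 and 0.045 m); the arm keeps its last pose, push and grip.
It fails at once if the jar is shifted by more than 30 mm or tipped (distance of jar from where it was at the start of the episode above 0.03 m or angle between jar's own z axis and vertical above 0.4 rad).
It fails at once if the bowl is shifted by more than 30 mm or tipped (distance of bowl from where it was at the start of the episode above 0.03 m or angle between bowl's own z axis and vertical above 0.4 rad).
It fails at once if the spool is shifted by more than 30 mm or tipped (distance of spool from where it was at the start of the episode above 0.03 m or angle between spool's own z axis and vertical above 0.4 rad).
It also fails if it takes over 64 s, if anything falls off the work surface, if the arm or the gripper's body presses on something with over 40 N, if the wrist force passes 120 N, or if a joint passes its speed limit or range.

### The arm

A 6-joint arm with a two-finger parallel gripper is mounted at the origin on the work surface. World frame = base frame: x ahead of the robot, y to its left, z up, the work surface at z = 0. Lengths are in m, angles in rad, forces in N, time in s.
With the tool pointing down it reaches from about 0.425 to 1.125 m from the base axis. Payload 14.9 kg.
Tool frame: the origin (TCP) lies at the very end of the fingers, on their centre line; the grasp point (between the pads) lies 19 mm behind it; z points along the fingers, y is the line along which they close (so a half turn about z gives the same grasp; the last joint's range is limited). The gripper opens to 91 mm and grips with 3 to 60 N. Pads are 32 mm wide; open, the fingers measure 118 mm over their backs; the gripper's body (76 mm by 178 mm) begins 60 mm behind the grasp point.
Start: joints at [-1.288, 0.379, 1.734, -0, 1.028, -0.033], TCP at [0.217, -0.665, 0.214] pointing down, gripper open.
Joint ranges: [-2.77, 2.77], [-0.74, 2.19], [0, 2.66], [-1.06, 4.2], [0.31, 2.87], [-3.08, 3.08]. Speed limits (rad/s): [1.89, 1.89, 2.39, 3.14, 3.14, 3.14].

### API

Orientations are given as a unit quaternion [w, x, y, z].
In Python, from rig import status, imaging, r gives the robot as it stands.
- The arm moves only by the tool servo_tool, never from a script. Its argument "motion" is a list of rows, each a list of 5 numbers: the opening, from 0 (shut) to 1 (fully open), then the shift along the tool's x, y, z in m, then the turn about the tool's z in rad. A call has 1 to 12 rows; each row is the pose to reach, as a shift and turn from the pose commanded when the call began, along the tool's axes at that moment; what a row does not reach only later rows make up. A row lasts 1/12 s, in which the tool goes at most 41.7 mm and 7.16 degrees, less where a joint would pass 70% of its speed; a pose out of reach is approached as far as the arm can. A call with a gripper value outside its range is refused whole. The fingers move at their own pace and stop on an object; "squeeze" is the grip in N (left out, the last holds). Time passes only in rows, so rows that repeat a pose let the fingers close. It gives the time, the measured TCP pose, the force, the opening and the grip force at its end, in the units of the state.
- status.state(): the state, without advancing time (a new reading comes with each control period).
- imaging.get_image(name): name is "side" or "top"; returns the picture (400x640x3 uint8, blue, green, red); there is no depth.
- imaging.calibration(name): a dict with "intrinsics" (3x3 intrinsics, pixels), "dist" ([k1, k2, p1, p2, k3] as OpenCV has them; the pictures are not rectified), "R" (3x3) and "t" (3): a world point X has camera coordinates R X + t. Camera axes: x right, y down, z forward; pixel columns grow to the right and rows downward; lengths in m; the calibration is good to about 2 mm. A picture is of the moment at which its call begins. calibration takes no time and is no camera call.
- r.hand_in(): hands the job in; it is judged then, once.
The state is a dict: "time": time; "q": joint angles; "qd": joint speeds; "joint_torque": joint torques, N m; "eef_pos": TCP position; "orientation": TCP orientation; "ft_force": force on the tool from outside, world axes, zero at the start; "ft_torque": the same for the moment, N m; "width": opening from 0.0 (shut) to 1.0 (fully open); "gripper_force": force on a finger pad.
Only numpy, scipy, OpenCV 4.12 (cv2) and the standard library are available. Lean on these libraries where they do the work, as an engineer would, in place of code of your own. Each camera call takes 0.05 s, during which the arm holds its last target. There are 200 camera calls.

## Working session

There is one attempt and no reset: what is moved stays moved. The work goes in short steps, Python scripts to look and compute and a tool call to move; the robot and the scene stay as the last step left them, time stands still between calls to the robot, and variables do not carry over. Pictures are saved under pics/ and viewed, at most 10 in all, crops included, and the job is handed in when it is done.

Besides the shell and the picture viewer there is one more tool, called after "Request:" as a command line: name --pt "numbers of a row" for each row, then --argument value for the rest. servo_tool: Moves the arm, as the interface text tells. Its arguments: {"type":"object","properties":{"motion":{"type":"array"},"squeeze":{"type":"number"}},"required":["motion"]}

```bash
mkdir -p pics; ls; python3 - <<'E'
from rig import status, imaging, r
import cv2
for n in("side","top"):
    cv2.imwrite(f"pics/{n}0.png",imaging.get_image(n)); c=imaging.calibration(n); print({k:__import__('numpy').round(v,4).tolist() for k,v in c.items()})
s=status.state(); print(s['eef_pos'],s['orientation'],s['time'],s['width'])
E
```

```text
pics
{'intrinsics': [[501.0623, 0.0, 310.8426], [0.0, 501.0623, 202.3218], [0.0, 0.0, 1.0]], 'dist': [-0.0952, 0.0, 0.0, 0.0, 0.0], 'R': [[0.9467, -0.3221, 0.0039], [-0.1942, -0.5803, -0.7909], [0.257, 0.748, -0.6119]], 't': [-0.4938, 0.2035, 0.9821]}
{'intrinsics': [[411.1863, 0.0, 323.285], [0.0, 411.1863, 203.5324], [0.0, 0.0, 1.0]], 'dist': [-0.0654, 0.0, 0.0, 0.0, 0.0], 'R': [[-0.0178, -0.9997, -0.0145], [-0.9942, 0.0192, -0.1061], [0.1063, 0.0126, -0.9943]], 't': [0.0988, 0.5626, 1.0167]}
[ 0.21730397 -0.66508534  0.21338874] [-4.34225425e-04  9.87559395e-01  1.57245824e-01 -5.90148624e-05] 0.1 1.0040341230717966
```

View pics/top0.png

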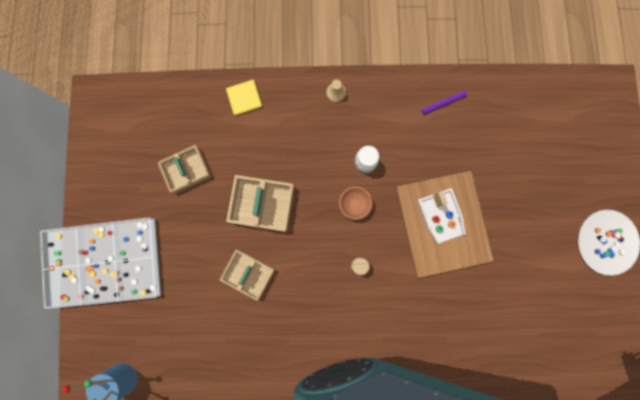

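View pics/side0.png

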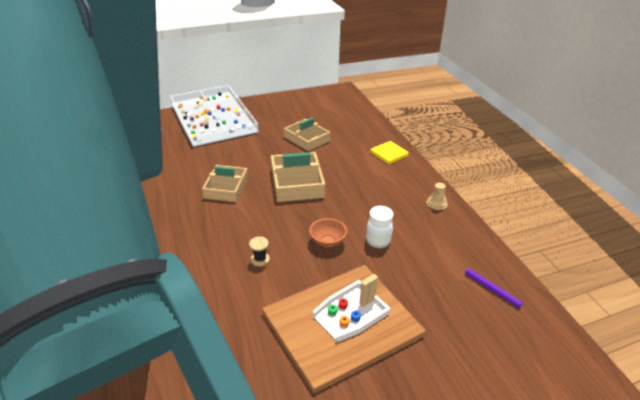

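Top view: the largest caddy is at about (260,204) with its green grip, the tray and board at (445,222) with the open end facing down in the image. The bowl is at (355,204), the jar at (367,158) and the spool at (360,267). The side view shows the same objects: caddy (297,175), tray (350,310) with its wooden grip at (369,291).

```bash
python3 - <<'E'
import cv2,numpy as np
t=cv2.imread("pics/top0.png");s=cv2.imread("pics/side0.png")
def c(im,x,y,w=80,h=60): return cv2.resize(im[y:y+h,x:x+w],(400,300),interpolation=cv2.INTER_CUBIC)
cv2.imwrite("pics/m0.png",np.vstack([np.hstack([c(t,400,180),c(t,222,170)]),np.hstack([c(s,310,268),c(s,258,145)])]))
E
```

```text
(no output)
```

View pics/m0.png

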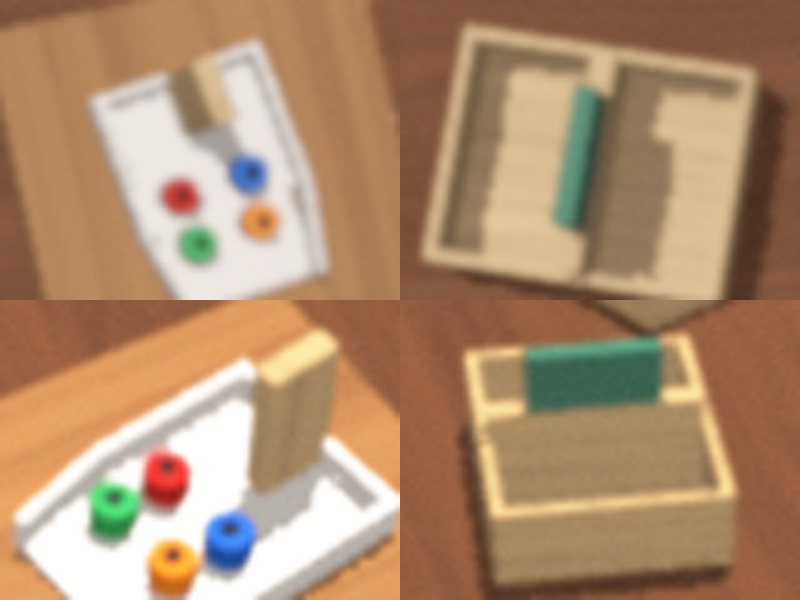

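The montage shows the tray with the four beads standing on their faces. The tray grip's lit top is near top (442,198) and side (370,280). The caddy's green grip top is near top (257,201) and side (296,154). Next I measure with masks.

```bash
cat > h.py <<'E'
import numpy as np,cv2
from rig import status, imaging, r
C={n:{k:np.array(v) for k,v in imaging.calibration(n).items()} for n in("side","top")}
def ray(n,p):
    c=C[n]; u=cv2.undistortPoints(np.array(p,float).reshape(-1,1,2),c["intrinsics"],c["dist"]).reshape(-1,2)
    return -c["R"].T@c["t"], np.c_[u,np.ones(len(u))]@c["R"]
def plane(n,p,z):
    o,d=ray(n,p); return o+d*((z-o[2])/d[:,2])[:,None]
def tri(pt,ps):
    (o1,d1),(o2,d2)=ray("top",pt),ray("side",ps); out=[]
    for a,b in zip(d1,d2):
        k=np.linalg.lstsq(np.c_[a,-b],o2-o1,rcond=None)[0]; A=o1+k[0]*a;B=o2+k[1]*b; out.append(np.r_[(A+B)/2,np.linalg.norm(A-B)])
    return np.array(out)
def blob(im,lo,hi,box,space=cv2.COLOR_BGR2HSV):
    x,y,w,h=box; m=cv2.inRange(cv2.cvtColor(im[y:y+h,x:x+w],space),np.array(lo),np.array(hi))
    k=cv2.connectedComponentsWithStats(m); i=1+np.argmax(k[2][1:,4]); ys,xs=np.where(k[1]==i)
    return np.c_[xs+x,ys+y].astype(np.float32)
def rect(p): return cv2.boxPoints(cv2.minAreaRect(p))
E
python3 - <<'E'
from h import *
np.set_printoptions(precision=4,suppress=True)
t=cv2.imread("pics/top0.png");s=cv2.imread("pics/side0.png")
for n,im,pts in(("t",t,[(442,198),(440,201),(436,200),(449,205),(257,201),(259,203),(255,201)]),("s",s,[(369,280),(364,290),(296,154),(296,160)])):
    h=cv2.cvtColor(im,cv2.COLOR_BGR2HSV)
    for p in pts: print(n,p,h[p[1],p[0]])
# white tray
w=blob(t,(0,0,190),(180,40,255),(405,175,75,80)); hull=cv2.convexHull(w); ap=cv2.approxPolyDP(hull,2.5,True)[:,0]
print("tray",len(w),ap.tolist()); print(plane("top",ap,.034))
# caddy
for n,im,box in(("top",t,(222,170,80,65)),("side",s,(255,140,80,60))):
    g=blob(im,(70,80,40),(95,255,255),box); gb=blob(im,(70,60,110),(95,255,255),box)
    print(n,"green",len(g),rect(g).tolist(),"bright",len(gb),rect(gb).tolist(),gb.mean(0))
# beads / others
def circ(lo,hi,box,z): 
    b=blob(t,lo,hi,box); return plane("top",b.mean(0),z)[0]
print("bowl",circ((0,120,60),(14,255,255),(335,184,40,40),.02))
print("jar",circ((0,0,190),(180,50,255),(350,140,35,35),.08))
print("spool",circ((10,50,150),(25,160,255),(348,255,25,25),.05))
for nm,lo,hi in(("red",(170,120,80),(180,255,255)),("blue",(105,120,80),(125,255,255)),("or",(8,150,150),(22,255,255)),("gr",(50,120,60),(75,255,255))):
    print(nm,circ(lo,hi,(430,207,28,30),.036))
E
```

```text
t (442, 198) [ 19  85 214]
t (440, 201) [ 17  98 143]
t (436, 200) [ 17  92 138]
t (449, 205) [ 12  11 236]
t (257, 201) [ 76  90 144]
t (259, 203) [74 81 88]
t (255, 201) [ 65  55 154]
s (369, 280) [ 23  86 251]
s (364, 290) [ 17 106 161]
s (296, 154) [ 73  94 160]
s (296, 160) [ 77 105 100]
tray 1224 [[464.0, 233.0], [438.0, 243.0], [418.0, 200.0], [451.0, 189.0], [462.0, 217.0]]
[[ 0.4822 -0.266   0.034 ]
 [ 0.4585 -0.1987  0.034 ]
 [ 0.5684 -0.1525  0.034 ]
 [ 0.595  -0.2384  0.034 ]
 [ 0.5228 -0.2629  0.034 ]]
top green 93 [[253.67567443847656, 212.94595336914062], [257.729736328125, 188.62164306640625], [261.45947265625, 189.24325561523438], [257.4053955078125, 213.56756591796875]] bright 85 [[253.08106994628906, 213.51351928710938], [257.3783874511719, 187.729736328125], [260.62164306640625, 188.270263671875], [256.3243103027344, 214.05404663085938]] [256.9294 200.8235]
side green 278 [[283.3529052734375, 154.58824157714844], [308.817626953125, 152.62940979003906], [309.67059326171875, 163.71763610839844], [284.20587158203125, 165.6764678955078]] bright 72 [[283.8000183105469, 154.60000610351562], [308.8758850097656, 152.51034545898438], [309.1034851074219, 155.24139404296875], [284.0276184082031, 157.3310546875]] [296.5    154.9167]
bowl [0.564  0.0083 0.02  ]
jar [ 0.6754 -0.023   0.08  ]
spool [0.4068 0.0013 0.05  ]Traceback (most recent call last):
  File "<stdin>", line 21, in <module>
  File "<stdin>", line 16, in circ
  File "h.py", line 16, in blob
    k=cv2.connectedComponentsWithStats(m); i=1+np.argmax(k[2][1:,4]); ys,xs=np.where(k[1]==i)
                                               ~~~~~~~~~^^^^^^^^^^^^
    return _wrapfunc(a, 'argmax', axis=axis, out=out, **kwds)
    return bound(*args, **kwds)
ValueError: attempt to get argmax of an empty sequence
```

```bash
python3 - <<'E'
from h import *
np.set_printoptions(precision=4,suppress=True)
t=cv2.imread("pics/top0.png");s=cv2.imread("pics/side0.png")
# tray grip lit top
gt=blob(t,(12,50,175),(26,140,255),(432,188,18,20)); gs=blob(s,(12,50,200),(28,150,255),(357,272,24,16))
print("grip",len(gt),gt.mean(0),len(gs),gs.mean(0)); print(tri([gt.mean(0)],[gs.mean(0)]))
rt=cv2.minAreaRect(gt); print(rt, plane("top",rect(gt),.086))
ct=blob(t,(68,50,118),(95,255,255),(245,180,25,45)); cs=blob(s,(65,50,130),(95,255,255),(275,145,45,30))
print("caddy",len(ct),ct.mean(0),len(cs),cs.mean(0)); print(tri([ct.mean(0)],[cs.mean(0)]))
b=plane("top",rect(ct),.087); print(b)
for z in(.087,):
  for n,p in(("top",ct),("side",cs)):
    q=plane(n,p,z)[:,:2]; e=np.linalg.eigh(np.cov(q.T))[1][:,1]; print(n,q.mean(0),np.degrees(np.arctan2(e[1],e[0])))
# caddy rim outline in top
m=cv2.inRange(cv2.cvtColor(t,cv2.COLOR_BGR2HSV),np.array((14,40,120)),np.array((32,130,255))); m2=np.zeros_like(m); m2[168:240,220:300]=m[168:240,220:300]
ys,xs=np.where(m2>0); R=cv2.minAreaRect(np.c_[xs,ys].astype(np.float32)); print(R); P=plane("top",cv2.boxPoints(R),.042); print(P,P.mean(0)); print(np.linalg.norm(np.diff(P,axis=0),axis=1))
# board
m=cv2.inRange(cv2.cvtColor(t,cv2.COLOR_BGR2HSV),np.array((8,60,130)),np.array((22,200,255))); m2=np.zeros_like(m); m2[160:290,385:505]=m[160:290,385:505]
ys,xs=np.where(m2>0); R=cv2.minAreaRect(np.c_[xs,ys].astype(np.float32)); P=plane("top",cv2.boxPoints(R),.018); print("board",P,P.mean(0))
E
```

```text
grip 128 [439.8516 193.4141] 189 [366.0635 277.2064]
[[ 0.5715 -0.1935  0.0834  0.0134]]
((440.5, 196.0), (16.0, 17.0), 90.0) [[ 0.5912 -0.1765  0.086 ]
 [ 0.5904 -0.218   0.086 ]
 [ 0.5514 -0.216   0.086 ]
 [ 0.5522 -0.1746  0.086 ]]
caddy 84 [256.7976 200.7381] 57 [296.2807 154.5263]
[[0.5676 0.2485 0.0878 0.001 ]]
[[0.537  0.2576 0.087 ]
 [0.6    0.2471 0.087 ]
 [0.5986 0.2396 0.087 ]
 [0.5356 0.2501 0.087 ]]
top [0.5683 0.2485] 170.2222146109573
side [0.5675 0.2498] 170.4993106596158
((259.40399169921875, 202.61239624023438), (61.85150909423828, 49.39596939086914), 8.914926528930664)
[[0.5205 0.3373 0.042 ]
 [0.645  0.3185 0.042 ]
 [0.6169 0.1621 0.042 ]
 [0.4937 0.1826 0.042 ]] [0.569  0.2501 0.042 ]
[0.126  0.1589 0.125 ]
board [[ 0.6767 -0.0744  0.018 ]
 [ 0.6715 -0.3882  0.018 ]
 [ 0.338  -0.3676  0.018 ]
 [ 0.3455 -0.0636  0.018 ]] [ 0.5079 -0.2235  0.018 ]
```

```bash
python3 - <<'E'
from h import *
np.set_printoptions(precision=4,suppress=True)
t=cv2.imread("pics/top0.png");s=cv2.imread("pics/side0.png")
print(cv2.cvtColor(t,cv2.COLOR_BGR2HSV)[188:208:2,436:450:2].tolist()[::3])
gt=blob(t,(14,50,170),(26,104,235),(437,191,12,15)); gs=blob(s,(18,50,215),(30,125,255),(360,272,20,16))
q=tri([gt.mean(0)],[gs.mean(0)]);print("grip",len(gt),gt.mean(0),len(gs),gs.mean(0),q, tri([(442.6,198)],[(369.8,279.8)]))
for n,p in(("top",gt),("side",gs)):
    w=plane(n,p,.086)[:,:2]; e=np.linalg.eigh(np.cov(w.T)); v=e[1][:,1]; print(n,w.mean(0),np.degrees(np.arctan2(v[1],v[0])),np.sqrt(12*e[0]))
# tray end-edge & board orientation
P=plane("top",[(418,200),(451,189),(464,233),(438,243)],.034)[:,:2]
e=P[0]-P[1]; print("tray rear edge len",np.linalg.norm(e),"x-axis deg",np.degrees(np.arctan2(e[1],e[0]))-90,"mid",(P[0]+P[1])/2,"front mid",(P[2]+P[3])/2)
a=(P[0]+P[1])/2-(P[2]+P[3])/2; print(np.degrees(np.arctan2(a[1],a[0])),np.linalg.norm(a))
B=plane("top",[(398,186),(471,172),(493,260),(419,276)],.018);print("board",B.mean(0),B)
st=status.state(); from scipy.spatial.transform import Rotation as Ro
o=st['orientation']; M=Ro.from_quat([*o[1:],o[0]]).as_matrix(); print(M,st['eef_pos'],st['q'])
E
```

```text
[[[14, 126, 184], [14, 125, 182], [14, 126, 182], [14, 130, 175], [14, 125, 178], [13, 103, 189], [13, 76, 198]], [[17, 103, 146], [17, 95, 166], [18, 84, 213], [18, 78, 216], [16, 33, 210], [14, 13, 224], [14, 12, 232]], [[17, 92, 138], [17, 98, 135], [18, 95, 156], [18, 85, 206], [18, 80, 208], [16, 31, 221], [13, 13, 236]], [[14, 22, 196], [14, 51, 145], [15, 39, 145], [16, 24, 158], [14, 20, 165], [14, 15, 189], [14, 12, 232]]]
grip 65 [441.9539 197.3231] 81 [368.8395 279.037 ] [[ 0.5676 -0.1998  0.0846  0.0011]] [[ 0.5672 -0.2018  0.0844  0.0016]]
top [ 0.568  -0.1996] -162.98981687540058 [0.0115 0.0341]
side [ 0.5665 -0.2009] -159.9973722860441 [0.0116 0.0329]
tray rear edge len 0.08992676652958348 x-axis deg 17.23007774789835 mid [ 0.5817 -0.1955] front mid [ 0.4704 -0.2323]
18.307056966635358 0.11725426111413614
board [ 0.5092 -0.2245  0.018 ] [[ 0.6076 -0.1057  0.018 ]
 [ 0.641  -0.2983  0.018 ]
 [ 0.4121 -0.3429  0.018 ]
 [ 0.3762 -0.1509  0.018 ]]
[[ 0.9505  0.3106 -0.0003]
 [ 0.3106 -0.9505  0.0008]
 [ 0.     -0.0009 -1.    ]] [ 0.2173 -0.6651  0.2134] [-1.2883  0.3793  1.7347 -0.      1.0285 -0.0333]
```

The caddy is at (0.568, 0.249), its grip axis at about −9.7°. The tray grip is at (0.567, −0.200), top at z ≈ 0.0845, yaw about 17.7°, so the tool is already aligned.

Request:
servo_tool --pt "0.45 0.477 -0.333 0 0" --pt "0.45 0.477 -0.333 0 0" --pt "0.45 0.477 -0.333 0 0" --pt "0.45 0.477 -0.333 0 0" --pt "0.45 0.477 -0.333 0 0" --pt "0.45 0.477 -0.333 0 0" --pt "0.45 0.477 -0.333 0 0" --pt "0.45 0.477 -0.333 0 0" --pt "0.45 0.477 -0.333 0 0" --pt "0.45 0.477 -0.333 0 0" --pt "0.45 0.477 -0.333 0 0" --pt "0.45 0.477 -0.333 0 0" --squeeze 20

```text
time: 1.1
eef_pos: [0.5189, -0.2641, 0.2139]
orientation: [-0.0, 0.988, 0.157, -0.0]
ft_force: [0.8, -0.5, -0.2]
width: 0.452
gripper_force: 0.0
```

Request:
servo_tool --pt "0.45 0.03 -0.02 0 0" --pt "0.45 0.066 -0.047 0 0" --pt "0.45 0.066 -0.047 0.04 0" --pt "0.45 0.066 -0.047 0.08 0" --pt "0.45 0.066 -0.047 0.08 0" --pt "0.45 0.066 -0.047 0.08 0"

```text
time: 1.6
eef_pos: [0.5651, -0.2003, 0.1327]
orientation: [-0.001, 0.988, 0.157, -0.002]
ft_force: [0.5, 0.3, 1.1]
width: 0.452
gripper_force: 0.0
```

Request:
servo_tool --pt "0.45 0.002 0 0.03 0" --pt "0.45 0.002 0 0.06 0" --pt "0.45 0.002 0 0.08 0" --pt "0.45 0.002 0 0.092 0" --pt "0.45 0.002 0 0.092 0" --pt "0.1 0.002 0 0.092 0" --pt "0.0 0.002 0 0.092 0" --pt "0.0 0.002 0 0.092 0" --pt "0.0 0.002 0 0.092 0" --pt "0.0 0.002 0 0.092 0" --pt "0.0 0.002 0 0.092 0" --pt "0.0 0.002 0 0.092 0" --squeeze 30

```text
time: 2.6
eef_pos: [0.5688, -0.2004, 0.0429]
orientation: [0.0, 0.988, 0.157, 0.0]
ft_force: [-2.3, -1.1, 9.6]
width: 0.129
gripper_force: 30.0
```

Request:
servo_tool --pt "0 0 0 0 0" --pt "0 0 0 0 0" --pt "0 0 0 -0.005 0" --pt "0 0 0 -0.015 0" --pt "0 0 0 -0.03 0" --pt "0 0 0 -0.05 0" --pt "0 0 0 -0.07 0" --pt "0 0 0 -0.09 0" --pt "0 0 0 -0.11 0" --pt "0 0 0 -0.125 0" --pt "0 0 0 -0.135 0" --pt "0 0 0 -0.14 0" --squeeze 50

```text
time: 3.6
eef_pos: [0.5687, -0.2004, 0.1838]
orientation: [0.0, 0.988, 0.157, 0.001]
ft_force: [0.5, 0.7, -2.4]
width: 0.129
gripper_force: 50.0
```

```bash
python3 - <<'E'
from h import *
s=imaging.get_image("side"); t=imaging.get_image("top")
cv2.imwrite("pics/a1.png",np.hstack([cv2.resize(s[150:390,250:490],(400,400)),cv2.resize(t[140:300,340:500],(400,400))]))
print(status.state()['ft_force'])
E
```

```text
[ 0.2521218   0.67829795 -2.16647837]
```

View pics/a1.png

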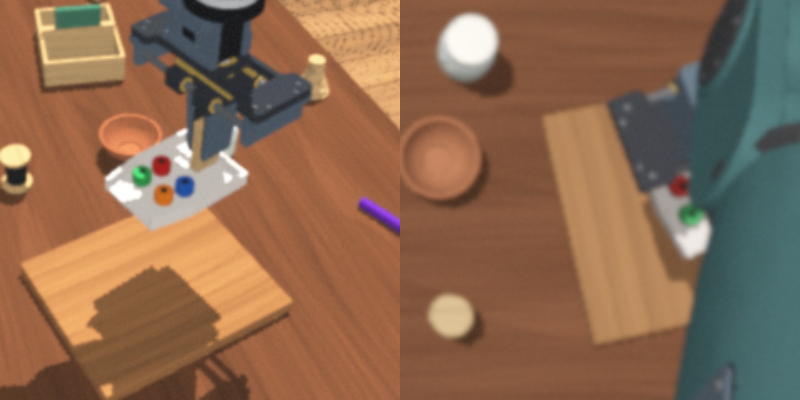

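The tray is lifted and level with all four beads on it (left half, about (165,185)); the measured weight also fits. I carry it over to the caddy's left side, at a gentle pace.

Request:
servo_tool --pt "0 0.002 -0.005 0 0" --pt "0 0.006 -0.015 0 0" --pt "0 0.011 -0.031 0 0" --pt "0 0.018 -0.051 0 0" --pt "0 0.027 -0.075 0 0" --pt "0 0.035 -0.098 0 0" --pt "0 0.043 -0.121 0 0" --pt "0 0.052 -0.144 0 0" --pt "0 0.06 -0.167 0 0" --pt "0 0.068 -0.19 0 0" --pt "0 0.077 -0.213 0 0" --pt "0 0.085 -0.236 0 0" --squeeze 50

```text
time: 4.7
eef_pos: [0.5749, 0.0526, 0.181]
orientation: [-0.0, 0.988, 0.157, -0.001]
ft_force: [1.0, 0.2, -2.6]
width: 0.126
gripper_force: 50.0
```

Request:
servo_tool --pt "0 0.008 -0.023 0 0" --pt "0 0.017 -0.046 0 0" --pt "0 0.025 -0.069 0 0" --pt "0 0.033 -0.092 0 0" --pt "0 0.041 -0.115 0 0" --pt "0 0.05 -0.138 0 0" --pt "0 0.058 -0.161 0 0" --pt "0 0.066 -0.184 0 0" --pt "0 0.075 -0.208 0 0" --pt "0 0.083 -0.231 0 0" --pt "0 0.09 -0.251 0 0" --pt "0 0.095 -0.265 0 0"

```text
time: 5.7
eef_pos: [0.5826, 0.3342, 0.1808]
orientation: [0.0, 0.987, 0.158, -0.001]
ft_force: [-0.2, -0.3, -2.3]
width: 0.13
gripper_force: 50.0
```

Request:
servo_tool --pt "0 0.003 -0.008 0 -0.03" --pt "0 0.005 -0.013 0 -0.1" --pt "0 0.005 -0.013 0 -0.2" --pt "0 0.005 -0.013 0 -0.31" --pt "0 0.005 -0.013 0 -0.42" --pt "0 0.005 -0.013 0 -0.53" --pt "0 0.005 -0.013 0 -0.64" --pt "0 0.005 -0.013 0 -0.75" --pt "0 0.005 -0.013 0 -0.86" --pt "0 0.005 -0.013 0 -0.96" --pt "0 0.005 -0.013 0 -1.04" --pt "0 0.005 -0.013 0 -1.085"

```text
time: 6.7
eef_pos: [0.5841, 0.3453, 0.1814]
orientation: [-0.0, 0.763, 0.647, -0.0]
ft_force: [-0.1, -1.2, -2.0]
width: 0.135
gripper_force: 50.0
```

Request:
servo_tool --pt "0 0 0 0.006 0" --pt "0 0 0 0.015 0" --pt "0 0 0 0.025 0" --pt "0 0 0 0.034 0" --pt "0 0 0 0.04 0" --pt "0 0 0 0.042 0" --pt "0 0 0 0.042 0"

```text
time: 7.28
eef_pos: [0.5841, 0.3456, 0.139]
orientation: [-0.0, 0.765, 0.644, -0.001]
ft_force: [0.6, 0.0, -2.5]
width: 0.132
gripper_force: 50.0
```

Request:
servo_tool --pt "0 0 0 0 0" --pt "0 0 0 0 0" --pt "0 0 0 0 0" --squeeze 10

```text
time: 7.53
eef_pos: [0.5847, 0.346, 0.1404]
orientation: [0.0, 0.765, 0.645, 0.0]
ft_force: [-0.1, -0.3, -1.7]
width: 0.129
gripper_force: 10.0
```

```bash
python3 - <<'E'
from h import *
s=imaging.get_image("side")
cv2.imwrite("pics/a2.png",cv2.resize(s[70:230,200:400],(750,600)))
E
```

```text
(no output)
```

View pics/a2.png

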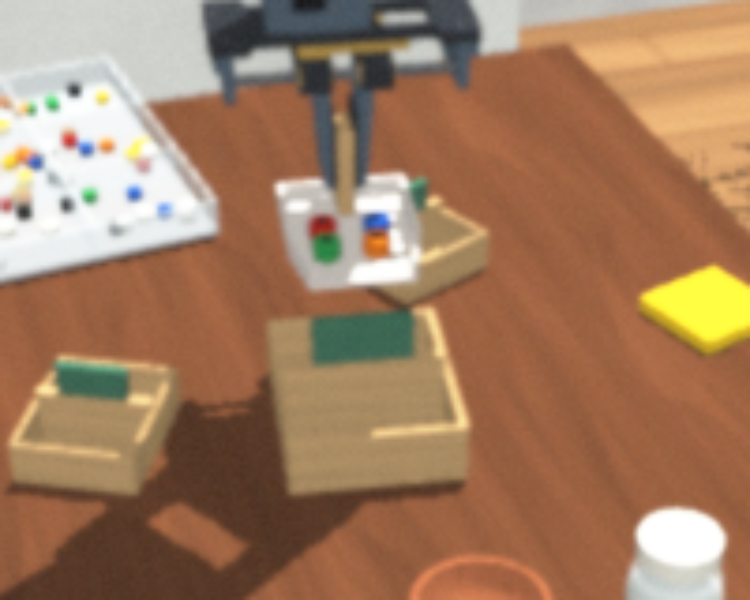

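Tray still level over the caddy's far bin, beads aboard (bead pixels about (350,235) in the crop). I lower the grip force in steps and track it by colour.

```bash
cat > tr.py <<'E'
from h import *
def track():
    s=imaging.get_image("side"); hs=cv2.cvtColor(s,cv2.COLOR_BGR2HSV); o={}
    w=blob(s,(0,0,140),(180,45,255),(265,95,75,85)); o['tray']=(len(w),w.min(0).tolist(),w.max(0).tolist())
    for nm,lo,hi in(("red",(170,120,60),(180,255,255)),("blue",(105,120,60),(125,255,255)),("or",(8,170,130),(20,255,255)),("gr",(50,120,60),(70,255,255))):
        try: b=blob(s,lo,hi,(265,95,75,95)); o[nm]=(len(b),b.mean(0).round(1).tolist())
        except Exception: o[nm]=None
    st=status.state(); print(o,np.round(st['ft_force'],1),np.round(st['ft_torque'],2),st['width'])
track()
E
python3 tr.py
```

```text
{'tray': (721, [274.0, 117.0], [311.0, 146.0]), 'red': None, 'blue': (20, [300.0, 128.60000610351562]), 'or': (26, [300.0, 134.89999389648438]), 'gr': (30, [286.6000061035156, 135.8000030517578])} [-0.9  0.9 -2.9] [ 0.06 -0.08 -0.  ] 0.12878359348938814
```

Request:
servo_tool --pt "0 0 0 0 0" --pt "0 0 0 0 0" --pt "0 0 0 0 0" --squeeze 6

```text
time: 7.88
eef_pos: [0.5845, 0.3458, 0.14]
orientation: [0.0, 0.765, 0.645, 0.0]
ft_force: [0.5, -0.2, -2.9]
width: 0.129
gripper_force: 6.0
```

```bash
python3 tr.py
```

```text
{'tray': (727, [274.0, 117.0], [311.0, 146.0]), 'red': None, 'blue': (21, [300.1000061035156, 128.60000610351562]), 'or': (26, [300.0, 135.10000610351562]), 'gr': (28, [286.70001220703125, 136.0])} [ 0.6  0.3 -3.1] [ 0.03 -0.1   0.01] 0.13264908230203246
```

Request:
servo_tool --pt "0 0 0 0 0" --pt "0 0 0 0 0" --pt "0 0 0 0 0" --squeeze 4.5

```text
time: 8.18
eef_pos: [0.5845, 0.3458, 0.1399]
orientation: [0.0, 0.765, 0.645, -0.0]
ft_force: [-0.2, 0.5, -1.9]
width: 0.13
gripper_force: 4.5
```

```bash
python3 tr.py
```

```text
{'tray': (727, [274.0, 117.0], [311.0, 146.0]), 'red': None, 'blue': (21, [300.1000061035156, 128.60000610351562]), 'or': (25, [300.0, 135.0]), 'gr': (30, [286.70001220703125, 136.1999969482422])} [-0.1  0.1 -2. ] [-0.03 -0.1  -0.06] 0.13407401992956525
```

Request:
servo_tool --pt "0 0 0 0 0" --pt "0 0 0 0 0" --pt "0 0 0 0 0" --squeeze 3

```text
time: 8.48
eef_pos: [0.5844, 0.3458, 0.1399]
orientation: [-0.0, 0.765, 0.645, -0.0]
ft_force: [0.5, -0.1, -1.4]
width: 0.131
gripper_force: 3.0
```

```bash
python3 tr.py
```

```text
{'tray': (1020, [273.0, 113.0], [310.0, 154.0]), 'red': None, 'blue': (22, [299.1000061035156, 132.1999969482422]), 'or': (28, [299.0, 140.3000030517578]), 'gr': (27, [286.0, 141.39999389648438])} [-0.8  0.6 -3. ] [ 0.09 -0.09 -0.01] 0.1298107452040051
```

Request:
servo_tool --pt "0 0 0 0 0" --pt "0 0 0 0 0" --pt "0 0 0 0 0" --pt "0 0 0 0 0"

```text
time: 8.87
eef_pos: [0.5845, 0.3458, 0.1399]
orientation: [-0.0, 0.765, 0.645, 0.0]
ft_force: [-0.6, 0.4, -1.6]
width: 0.135
gripper_force: 3.0
```

```bash
python3 tr.py;  python3 - <<'E'
from h import *
s=imaging.get_image("side")
cv2.imwrite("pics/a3.png",cv2.resize(s[90:210,240:360],(600,600)))
E
```

```text
{'tray': (1083, [273.0, 112.0], [310.0, 155.0]), 'red': None, 'blue': (30, [300.8999938964844, 145.0]), 'or': (10, [300.6000061035156, 150.6999969482422]), 'gr': (13, [287.20001220703125, 152.1999969482422])} [-0.2  0.3 -1.6] [ 0.06 -0.09 -0.01] 0.13137249917569177
```

View pics/a3.png

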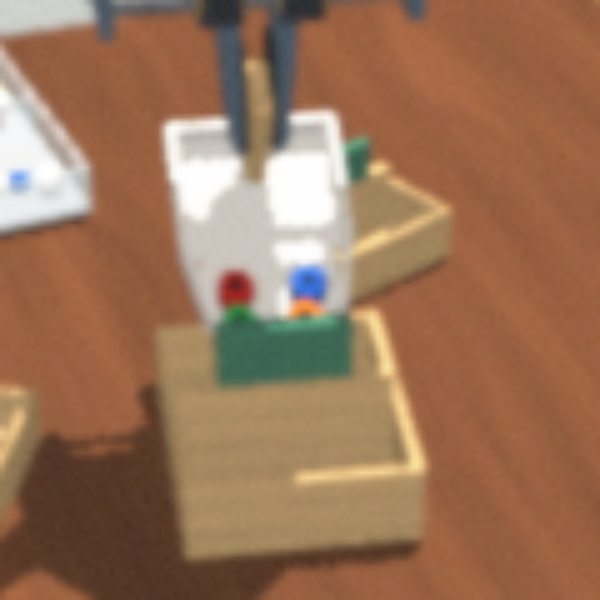

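The tray has tipped and the beads have slid down to the open end, just behind the green grip (about (270,295) in the crop). I back off a little and wait.

Request:
servo_tool --pt "0 0.003 0 0 0" --pt "0 0.008 0 0 0" --pt "0 0.013 0 0 0" --pt "0 0.015 0 0 0" --pt "0 0.015 0 0 0" --pt "0 0.015 0 0 0"

```text
time: 9.47
eef_pos: [0.587, 0.3608, 0.1399]
orientation: [0.0, 0.764, 0.645, -0.0]
ft_force: [0.1, -0.1, -1.3]
width: 0.132
gripper_force: 3.0
```

```bash
python3 tr.py;  python3 - <<'E'
from h import *
s=imaging.get_image("side");t=imaging.get_image("top")
cv2.imwrite("pics/a4.png",np.hstack([cv2.resize(s[90:190,250:350],(400,400)),cv2.resize(t[150:250,210:310],(400,400))]))
E
```

```text
{'tray': (1274, [272.0, 110.0], [308.0, 152.0]), 'red': None, 'blue': None, 'or': None, 'gr': None} [ 1.1  0.5 -1.8] [-0.02 -0.05 -0.04] 0.13216404545209803
```

View pics/a4.png

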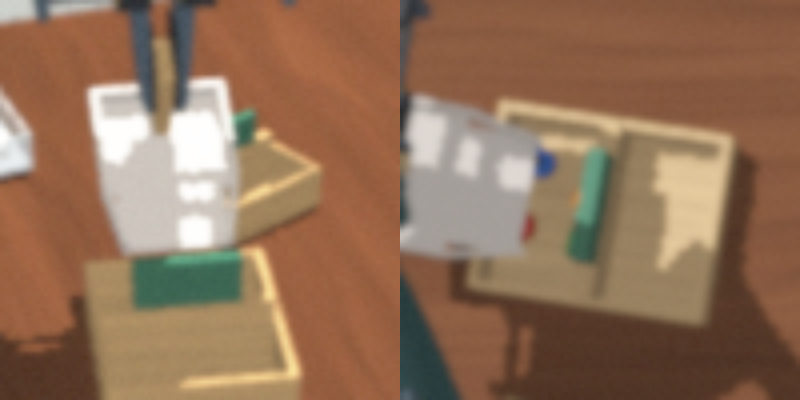

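The tray is empty. Blue, red and orange are visible in the near bin in the top view at about (545,165), (528,228) and (575,200). I firm the grip, lift, and check for green.

Request:
servo_tool --pt "0 0 0 0 0" --pt "0 0 0 0 0" --pt "0 0 0 0 0" --pt "0 0 0 -0.01 0" --pt "0 0 0 -0.03 0" --pt "0 0 0 -0.055 0" --pt "0 0.01 0 -0.08 0" --pt "0 0.03 0 -0.1 0" --pt "0 0.055 0 -0.11 0" --pt "0 0.07 0 -0.11 0" --pt "0 0.075 0 -0.11 0" --pt "0 0.075 0 -0.11 0" --squeeze 25

```text
time: 10.62
eef_pos: [0.5992, 0.435, 0.2488]
orientation: [-0.0, 0.764, 0.645, -0.001]
ft_force: [-0.4, -0.1, -2.4]
width: 0.131
gripper_force: 25.0
```

```bash
python3 - <<'E'
from h import *
s=imaging.get_image("side");t=imaging.get_image("top")
cv2.imwrite("pics/a5.png",np.hstack([cv2.resize(s[50:190,240:380],(400,400)),cv2.resize(t[140:260,180:300],(400,400))]))
for nm,lo,hi in(("red",(170,110,50),(180,255,255)),("blue",(105,110,50),(125,255,255)),("or",(5,160,100),(20,255,255)),("gr",(45,110,50),(70,255,255))):
    try: b=blob(t,lo,hi,(228,172,62,60)); print(nm,len(b),b.mean(0),plane("top",b.mean(0),.015)[0])
    except Exception as e: print(nm,None)
E
```

```text
red None
blue 31 [244.41936 190.41936] [0.60436901 0.29364063 0.015     ]
or 1 [239. 203.] [0.57163308 0.30774275 0.015     ]
gr None
```

View pics/a5.png

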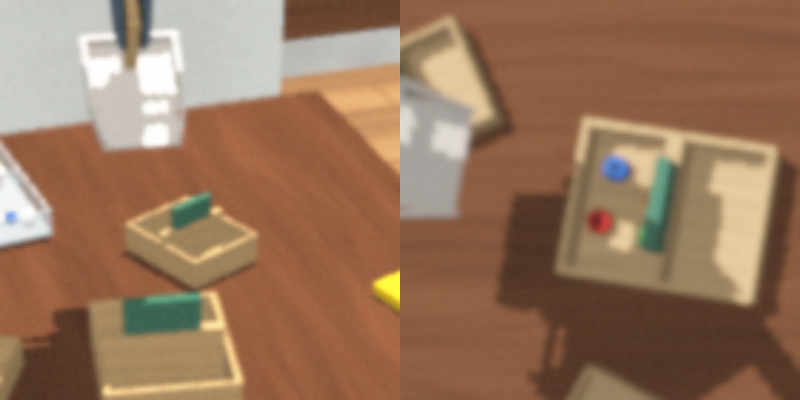

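Blue and red sit in the bin, at (616,168) and (600,221) in the right half. A green bead edge at (643,235) is tucked by the middle board, and orange was seen beside it before. The tray is empty. Next I work out its tilt in the hand.

```bash
python3 - <<'E'
from h import *
np.set_printoptions(precision=4,suppress=True)
from scipy.spatial.transform import Rotation as Ro
s=cv2.imread("pics/a5.png"); st=status.state(); o=st['orientation']; M=Ro.from_quat([*o[1:],o[0]]).as_matrix(); p=np.array(st['eef_pos']); piv=p+[0,0,.019]
for uv in[(290,102),(290,100),(290,103)]:
    O,d=ray("side",[uv]); k=np.linalg.solve(np.c_[d[0],-M[:,0],[0,0,-1]],piv-O); print(k[1:]*1000, "theta",np.degrees(np.arctan2(-k[2],-k[1])-np.arctan2(42,103)), "radius",np.hypot(*k[1:]))
t=imaging.get_image("top")
g=cv2.cvtColor(t,cv2.COLOR_BGR2HSV)[190:220,240:262]
for nm,lo,hi in(("or",(0,110,90),(16,255,255)),("gr",(45,70,50),(69,255,255)),("red",(170,80,50),(180,255,255))):
    for box in[(232,176,58,52)]:
        x,y,w,h=box; m=cv2.inRange(cv2.cvtColor(t[y:y+h,x:x+w],cv2.COLOR_BGR2HSV),np.array(lo),np.array(hi)); ys,xs=np.where(m>0); print(nm,len(xs),list(zip(xs+x,ys+y))[:25])
# caddy grip again
ct=blob(t,(68,50,118),(95,255,255),(245,180,25,45)); cs=blob(imaging.get_image("side"),(65,50,130),(95,255,255),(275,145,45,25))
print(tri([ct.mean(0)],[cs.mean(0)]))
E
```

```text
[-74.1998 -89.9128] theta 28.285079650642356 radius 0.11657581415143267
[-75.2068 -83.7228] theta 25.88316564418151 radius 0.11254135458683205
[-73.6933 -93.0234] theta 29.429657342106765 radius 0.11867630143434799
or 297 [(np.int64(232), np.int64(176)), (np.int64(233), np.int64(176)), (np.int64(248), np.int64(176)), (np.int64(249), np.int64(176)), (np.int64(250), np.int64(176)), (np.int64(251), np.int64(176)), (np.int64(252), np.int64(176)), (np.int64(253), np.int64(176)), (np.int64(254), np.int64(176)), (np.int64(255), np.int64(176)), (np.int64(256), np.int64(176)), (np.int64(257), np.int64(176)), (np.int64(258), np.int64(176)), (np.int64(259), np.int64(176)), (np.int64(260), np.int64(176)), (np.int64(261), np.int64(176)), (np.int64(262), np.int64(176)), (np.int64(263), np.int64(176)), (np.int64(264), np.int64(176)), (np.int64(265), np.int64(176)), (np.int64(266), np.int64(176)), (np.int64(267), np.int64(176)), (np.int64(268), np.int64(176)), (np.int64(269), np.int64(176)), (np.int64(270), np.int64(176))]
gr 9 [(np.int64(252), np.int64(208)), (np.int64(253), np.int64(208)), (np.int64(252), np.int64(209)), (np.int64(253), np.int64(209)), (np.int64(252), np.int64(210)), (np.int64(253), np.int64(210)), (np.int64(252), np.int64(211)), (np.int64(252), np.int64(212)), (np.int64(253), np.int64(213))]
red 0 []
[[0.5771 0.2468 0.0879 0.0002]]
```

Request:
servo_tool --pt "0 -0.01 0.001 0 0.05" --pt "0 -0.03 0.002 0 0.13" --pt "0 -0.06 0.005 0 0.23" --pt "0 -0.095 0.007 0 0.33" --pt "0 -0.13 0.01 0 0.43" --pt "0 -0.165 0.013 0 0.53" --pt "0 -0.2 0.016 0 0.63" --pt "0 -0.235 0.018 0 0.73" --pt "0 -0.27 0.021 0 0.83" --pt "0 -0.305 0.024 0 0.93" --pt "0 -0.34 0.027 0 1.03" --pt "0 -0.37 0.029 0 1.085"

```text
time: 11.82
eef_pos: [0.5647, 0.0624, 0.2497]
orientation: [0.0, 0.988, 0.154, -0.0]
ft_force: [0.1, 0.1, -1.2]
width: 0.133
gripper_force: 25.0
```

Request:
servo_tool --pt "0 -0.009 0.022 0 0" --pt "0 -0.02 0.048 0 0" --pt "0 -0.034 0.08 0 0" --pt "0 -0.048 0.115 0 0" --pt "0 -0.063 0.15 0 0" --pt "0 -0.077 0.183 0 0" --pt "0 -0.09 0.213 0 0" --pt "0 -0.1 0.236 0 0" --pt "0 -0.105 0.248 0 0" --pt "0 -0.106 0.2515 0 0" --pt "0 -0.106 0.2515 0.02 0" --pt "0 -0.106 0.2515 0.04 0"

```text
time: 12.82
eef_pos: [0.5435, -0.207, 0.2103]
orientation: [0.0, 0.988, 0.157, 0.001]
ft_force: [0.4, -0.2, -1.7]
width: 0.129
gripper_force: 25.0
```

Request:
servo_tool --pt "0 0 0 0.03 0" --pt "0 0 0 0.06 0" --pt "0 0 0 0.09 0" --pt "0 0 0 0.105 0" --pt "0 0 0 0.11 0" --pt "0 0 0 0.11 0" --squeeze 8

```text
time: 13.32
eef_pos: [0.5424, -0.206, 0.0989]
orientation: [-0.001, 0.988, 0.158, -0.001]
ft_force: [-0.0, 0.6, -0.5]
width: 0.132
gripper_force: 8.0
```

```bash
python3 - <<'E'
from h import *
np.set_printoptions(precision=4,suppress=True)
s=imaging.get_image("side"); t=imaging.get_image("top")
cv2.imwrite("pics/a6.png",np.hstack([cv2.resize(s[220:380,280:440],(400,400),interpolation=cv2.INTER_CUBIC),cv2.resize(t[160:240,220:300],(400,400),interpolation=cv2.INTER_CUBIC)]))
ct=blob(t,(68,50,118),(95,255,255),(245,180,25,45)); cs=blob(s,(65,50,130),(95,255,255),(275,145,45,25))
print(len(ct),len(cs),tri([ct.mean(0)],[cs.mean(0)]))
for n,p in(("top",ct),("side",cs)):
    q=plane(n,p,.087)[:,:2]; e=np.linalg.eigh(np.cov(q.T))[1][:,1]; print(n,q.mean(0),np.degrees(np.arctan2(e[1],e[0])),len(p))
m=cv2.inRange(cv2.cvtColor(t,cv2.COLOR_BGR2HSV),np.array((14,40,110)),np.array((32,130,255))); m2=np.zeros_like(m); m2[168:240,220:300]=m[168:240,220:300]
ys,xs=np.where(m2>0); R=cv2.minAreaRect(np.c_[xs,ys].astype(np.float32)); print(R,plane("top",cv2.boxPoints(R),.042).mean(0))
E
```

```text
91 59 [[0.5666 0.2489 0.0874 0.0001]]
top [0.5666 0.249 ] 168.91026744885886 91
side [0.5668 0.2495] 169.99064736106214 59
((259.6351318359375, 202.689208984375), (61.649620056152344, 50.14168930053711), 9.462322235107422) [0.5688 0.2495 0.042 ]
```

View pics/a6.png

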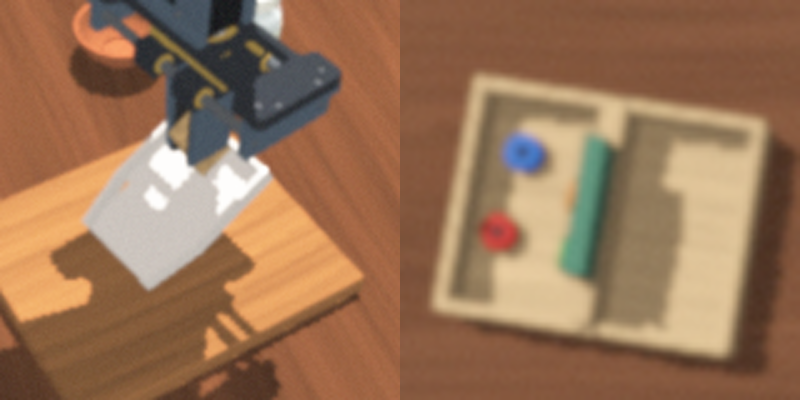

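The tray is tilted just above the board in the left half, its lip near (150,290). In the caddy, blue, red and slivers of orange (568,195) and green (565,245) beside the grip are visible, so all four are in and the caddy has not moved. I lay the tray down by rolling it over its lip.

Request:
servo_tool --pt "0 0 0 0.01 0" --pt "0 0.001 0 0.018 0" --pt "0 0.008 0.001 0.024 0" --pt "0 0.015 0.001 0.031 0" --pt "0 0.021 0.002 0.039 0" --pt "0 0.026 0.002 0.048 0" --pt "0 0.029 0.002 0.055 0" --pt "0 0.029 0.002 0.058 0" --pt "0 0.029 0.002 0.059 0" --pt "0 0.029 0.002 0.059 0" --squeeze 5

```text
time: 14.25
eef_pos: [0.5713, -0.1998, 0.0403]
orientation: [-0.0, 0.988, 0.157, -0.0]
ft_force: [0.4, 0.6, -1.6]
width: 0.134
gripper_force: 5.0
```

```bash
python3 - <<'E'
from h import *
np.set_printoptions(precision=4,suppress=True)
s=imaging.get_image("side"); 
w=blob(s,(0,0,180),(180,45,255),(300,260,110,90)); ap=cv2.approxPolyDP(cv2.convexHull(w),2,True)[:,0]; print(len(w),ap.tolist()); print(plane("side",ap,.034))
s0=cv2.imread("pics/side0.png"); w=blob(s0,(0,0,180),(180,45,255),(300,260,110,90)); ap=cv2.approxPolyDP(cv2.convexHull(w),2,True)[:,0]; print(len(w),ap.tolist())
cv2.imwrite("pics/a7.png",cv2.resize(s[240:370,290:430],(646,600),interpolation=cv2.INTER_CUBIC))
E
```

```text
2349 [[390.0, 307.0], [388.0, 313.0], [359.0, 332.0], [339.0, 340.0], [314.0, 315.0], [314.0, 310.0], [320.0, 304.0], [356.0, 281.0]]
[[ 0.5988 -0.2361  0.034 ]
 [ 0.589  -0.2481  0.034 ]
 [ 0.5206 -0.2708  0.034 ]
 [ 0.4803 -0.2756  0.034 ]
 [ 0.4569 -0.208   0.034 ]
 [ 0.4608 -0.1967  0.034 ]
 [ 0.4764 -0.1865  0.034 ]
 [ 0.564  -0.1535  0.034 ]]
1920 [[389.0, 307.0], [388.0, 312.0], [340.0, 339.0], [335.0, 339.0], [314.0, 317.0], [313.0, 312.0], [327.0, 298.0], [358.0, 280.0]]
```

The silhouette matches the tray's flat starting outline, so I let go, watch that it settles, and rise.

Request:
servo_tool --pt "0.2 0 0 0 0" --pt "0.45 0 0 0 0" --pt "0.45 0 0 0 0" --pt "0.45 0 0 0 0" --pt "0.45 0 0 -0.01 0" --pt "0.45 0 0 -0.04 0" --pt "0.45 0 0 -0.08 0" --pt "0.45 0 0 -0.12 0" --pt "0.45 0 0 -0.16 0" --pt "0.45 0 0 -0.2 0" --pt "0.45 0 0 -0.2 0"

```text
time: 15.22
eef_pos: [0.5745, -0.2012, 0.25]
orientation: [0.003, 0.988, 0.157, 0.005]
ft_force: [1.5, -0.8, 0.8]
width: 0.446
gripper_force: 0.0
```

```bash
python3 - <<'E'
from h import *
np.set_printoptions(precision=4,suppress=True)
s=imaging.get_image("side"); 
w=blob(s,(0,0,180),(180,45,255),(300,260,110,90)); ap=cv2.approxPolyDP(cv2.convexHull(w),2,True)[:,0]; print(len(w),ap.tolist())
print(status.state()['ft_force'])
cv2.imwrite("pics/a7.png",cv2.resize(s[240:370,290:430],(646,600),interpolation=cv2.INTER_CUBIC))
E
```

```text
2414 [[390.0, 307.0], [386.0, 314.0], [365.0, 328.0], [338.0, 340.0], [314.0, 316.0], [314.0, 310.0], [327.0, 298.0], [357.0, 280.0]]
[ 0.8975  0.6521 -0.8742]
```

View pics/a7.png

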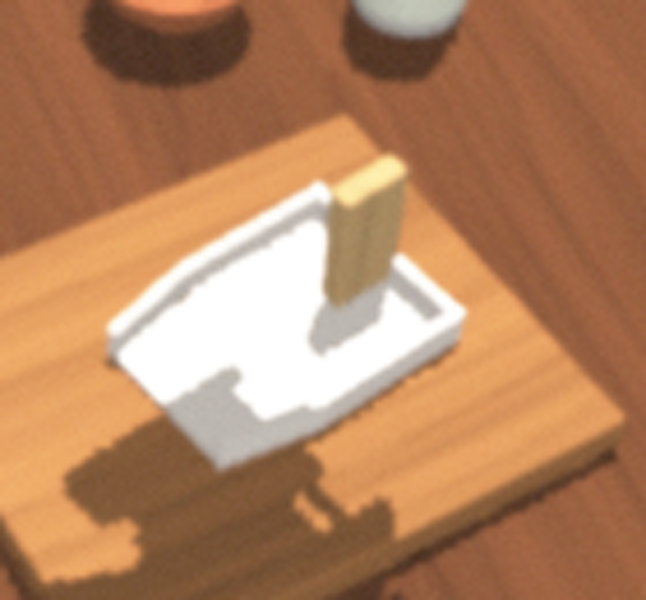

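The tray is flat and free on the board, with its grip upright at (365,230). Now the caddy.

Request:
servo_tool --pt "0.45 0.006 -0.019 0 0.04" --pt "0.45 0.018 -0.057 0 0.08" --pt "0.45 0.03 -0.096 0 0.13" --pt "0.45 0.043 -0.135 0 0.18" --pt "0.45 0.055 -0.174 0 0.23" --pt "0.45 0.067 -0.213 0 0.28" --pt "0.45 0.08 -0.252 0 0.33" --pt "0.45 0.092 -0.291 0 0.38" --pt "0.45 0.105 -0.33 0 0.43" --pt "0.45 0.117 -0.369 0 0.47" --pt "0.45 0.128 -0.404 0 0.49" --pt "0.45 0.1355 -0.4275 0 0.49"

```text
time: 16.27
eef_pos: [0.5663, 0.2514, 0.2404]
orientation: [0.0, 0.996, -0.087, -0.0]
ft_force: [0.0, -0.4, -0.1]
width: 0.453
gripper_force: 0.0
```

Request:
servo_tool --pt "0.45 0 0 0.02 0" --pt "0.45 0 0 0.05 0" --pt "0.45 0 0 0.08 0" --pt "0.45 0 0 0.1 0" --pt "0.45 0 0 0.1 0" --pt "0.45 0 0 0.1 0"

```text
time: 16.77
eef_pos: [0.5665, 0.2482, 0.1401]
orientation: [0.001, 0.996, -0.087, -0.001]
ft_force: [0.7, 0.2, 0.1]
width: 0.449
gripper_force: 0.0
```

Request:
servo_tool --pt "0.45 0 0 0.03 0" --pt "0.45 0 0 0.06 0" --pt "0.45 0 0 0.08 0" --pt "0.45 0 0 0.09 0" --pt "0.45 0 0 0.09 0" --pt "0.1 0 0 0.09 0" --pt "0.0 0 0 0.09 0" --pt "0.0 0 0 0.09 0" --pt "0.0 0 0 0.09 0" --pt "0.0 0 0 0.09 0" --pt "0.0 0 0 0.09 0" --pt "0.0 0 0 0.09 0" --squeeze 45

```text
time: 17.77
eef_pos: [0.568, 0.249, 0.0521]
orientation: [-0.0, 0.996, -0.087, 0.001]
ft_force: [-2.0, 1.0, 9.5]
width: 0.132
gripper_force: 45.0
```

Request:
servo_tool --pt "0 0 0 0 0" --pt "0 0 0 -0.003 0" --pt "0 0 0 -0.01 0" --pt "0 0 0 -0.02 0" --pt "0 0 0 -0.033 0" --pt "0 0 0 -0.047 0" --pt "0 0 0 -0.061 0" --pt "0 0 0 -0.075 0" --pt "0 0 0 -0.087 0" --pt "0 0 0 -0.096 0" --pt "0 0 0 -0.1 0" --pt "0 0 0 -0.1 0"

```text
time: 18.77
eef_pos: [0.5677, 0.2487, 0.1521]
orientation: [-0.0, 0.996, -0.087, 0.001]
ft_force: [-0.3, -0.5, -4.9]
width: 0.131
gripper_force: 45.0
```

```bash
python3 - <<'E'
from h import *
np.set_printoptions(precision=3,suppress=True)
s=imaging.get_image("side"); t=imaging.get_image("top")
st=status.state(); print(st['ft_force'],st['ft_torque'],st['width'],st['gripper_force'],np.abs(st['qd']).max(),st['eef_pos'],st['time'])
for nm,lo,hi in(("red",(168,110,50),(180,255,255)),("blue",(105,110,50),(125,255,255)),("or",(5,150,140),(20,255,255)),("gr",(45,100,50),(70,255,255))):
  for n,im,box in(("top",t,(205,150,100,95)),):
    x,y,w,h=box; m=cv2.inRange(cv2.cvtColor(im[y:y+h,x:x+w],cv2.COLOR_BGR2HSV),np.array(lo),np.array(hi)); ys,xs=np.where(m>0); print(nm,len(xs),(np.median(xs)+x,np.median(ys)+y) if len(xs) else 0)
# near rim of caddy in side view
m=cv2.inRange(cv2.cvtColor(s,cv2.COLOR_BGR2HSV),np.array((14,40,120)),np.array((32,140,255))); m[:,:230]=0;m[:,360:]=0;m[:60]=0;m[215:]=0
k=cv2.connectedComponentsWithStats(m); print([list(map(int,r)) for r in k[2][1:] if r[4]>40])
i=1+np.argmax(k[2][1:,4]); ys,xs=np.where(k[1]==i); ap=cv2.approxPolyDP(cv2.convexHull(np.c_[xs,ys].astype(np.float32)),2,True)[:,0]; print(ap.tolist()); print(plane("side",ap,.142)[:,:2].tolist())
E
```

```text
[ 0.46   0.465 -5.657] [0.013 0.002 0.015] 0.1279377639736388 44.99773856252432 0.010587948431060343 [0.567 0.248 0.151] 18.8667
red 0 0
blue 0 0
or 0 0
gr 0 0
[[338, 74, 22, 16, 164], [269, 118, 62, 51, 2148], [230, 166, 18, 36, 466]]
[[330.0, 132.0], [325.0, 164.0], [275.0, 167.0], [269.0, 122.0], [314.0, 118.0]]
[[0.6528924108792584, 0.23973249516388362], [0.5914853561667928, 0.10798817220367174], [0.48142676522528544, 0.1319558548072408], [0.5224666502363706, 0.33755086070012175], [0.6390267163660557, 0.3212474382992335]]
```

Request:
servo_tool --pt "0 0 0 0 0" --pt "0 0 0 0 0" --pt "0 0 0 0 0" --pt "0 0 0 0 0" --pt "0 0 0 0 0" --pt "0 0 0 0 0"

```text
time: 19.37
eef_pos: [0.5672, 0.2485, 0.1508]
orientation: [0.0, 0.996, -0.087, -0.0]
ft_force: [-0.9, -0.2, -5.7]
width: 0.132
gripper_force: 45.0
```

```bash
python3 - <<'E'
from h import *
np.set_printoptions(precision=1,suppress=True)
c=C["side"]; a=np.radians(80); ex=np.array([np.cos(a),np.sin(a),0]); ey=np.array([-np.sin(a),np.cos(a),0])
X=[np.array([.567,.2485,.1])+x*ex+y*ey+[0,0,z] for x,y,z in[(-.075,-.06,0),(-.075,.06,0),(-.075,-.06,.042),(.075,-.06,.042),(.075,.06,.042)]]
print(cv2.projectPoints(np.array(X),cv2.Rodrigues(c["R"])[0],c["t"],c["intrinsics"],c["dist"])[0][:,0])
F=[]
for _ in range(8): t=imaging.get_image("top"); F.append(status.state()['ft_force'][2])
print(np.mean(F),F)
hs=cv2.cvtColor(t,cv2.COLOR_BGR2HSV); print(t[130:250:15,190:310:15].reshape(8,8,3).mean(2))
s=imaging.get_image("side"); hb=cv2.cvtColor(s,cv2.COLOR_BGR2HSV)
for nm,lo,hi in(("red",(170,120,60),(180,255,255)),("blue",(105,120,60),(125,255,255)),("or",(8,200,160),(18,255,255)),("gr",(50,120,60),(70,255,255))):
    m=cv2.inRange(hb,np.array(lo),np.array(hi)); k=cv2.connectedComponentsWithStats(m); print(nm,[list(map(int,r)) for r in k[2][1:] if r[4]>12 and r[0]>250])
E
```

```text
[[325.  164.8]
 [275.2 169. ]
 [325.4 149.9]
 [315.2 119.6]
 [268.9 122.9]]
-5.703924624436171 [np.float64(-5.014520847669251), np.float64(-6.713017462174173), np.float64(-7.008989660194349), np.float64(-5.6051490450408785), np.float64(-5.885880216891575), np.float64(-6.1398779032617075), np.float64(-4.222535417043549), np.float64(-5.041426443213887)]
[[ 92.7  93.7  93.3  95.7  96.3  96.   96.3  94.7]
 [104.7 100.7 100.  102.7  66.7  95.   98.7  98. ]
 [188.  109.  116.  122.   70.7  96.3  95.7  98. ]
 [119.3 127.  122.  110.7 110.  163.3 113.7  91.3]
 [ 54.7 103.3  93.7 100.7 118.7  58.3  46.   91. ]
 [ 97.3  67.7 103.7  95.   75.   68.3  60.3  57.7]
 [ 68.7 107.  107.7  99.3  93.3  58.  126.   59.3]
 [104.3 108.7 106.7 103.7  96.7  78.   59.   57.3]]
red []
blue []
or []
gr []
```

The caddy is held level about 100 mm up. Its projected corners match the side view to within 2 px, and no loose beads are visible outside it. Handing in.

```bash
python3 -c "
from rig import r
print(r.hand_in())"
```

```text
the job is handed in; nothing more can be done
None
```

The tray was emptied into the caddy and set back flat on the board, and the job was handed in with the caddy held level about 10 cm up. All four beads were last seen in the caddy just before the lift; the gripper hid them after that, and hand-in returned no verdict.

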